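# Shut the storage box and start its screw-knob

## Robot

A 6-joint arm with a two-finger parallel gripper is mounted at the origin on the work surface. World frame = base frame: x ahead of the robot, y to its left, z up, the work surface at z = 0. Lengths are in mm, angles in rad, forces in N, time in s.
With the tool pointing down it reaches from about 300 to 875 mm from the base axis. Payload 6.4 kg.
Tool frame: the origin (TCP) lies at the centre of the arm's flange, where the gripper is bolted on; the fingertips stand 166 mm ahead of it and the grasp point (between the pads) lies 147 mm ahead of it; z points along the fingers, y is the line along which they close (so a half turn about z gives the same grasp; the last joint's range is limited). The gripper opens to 88 mm and grips with 3 to 60 N. Pads are 18 mm wide; open, the fingers measure 123 mm over their backs; the gripper's body (75 mm by 187 mm) begins 45 mm behind the grasp point.
Start: joints at [1.025, 0.181, 1.607, -0, 1.354, -0.206], TCP at [191.636, 542.142, 404.714] pointing down, gripper open.
Joint ranges: [-2.99, 2.99], [-0.89, 2.07], [0.3, 2.58], [-1.14, 4.28], [0, 2.63], [-3.12, 3.12]. Speed limits (rad/s): [2.57, 2.57, 3.01, 3.14, 3.14, 3.14].

## Interface

Orientations are given as a unit quaternion [x, y, z, w].
In Python, from cell import arm, vision gives the robot as it stands.
- The arm moves only by the tool drive_tool, never from a script. Its argument "series" is text: rows parted by semicolons, each of 6 numbers parted by spaces: the shift along the world's x, y, z in mm, then the turn, a rotation vector about the world's x, y, z in degrees. In form: x y z rx ry rz; .... A call has 1 to 5 rows; each row shifts and turns the commanded pose from where the row before left it; what a row does not reach is not made up. A row lasts 1/12 s, in which the tool goes at most 41.7 mm and 7.16 degrees, less where a joint would pass 70% of its speed; a pose out of reach is approached as far as the arm can. A call with a gripper value outside its range is refused whole. "jaw" is the finger opening in mm, from 0 to 88.1, set as the call begins (left out, the last holds). The fingers move at their own pace and stop on an object; "grip_force" is the grip in N (left out, the last holds). Time passes only in rows, so rows that do not move let the fingers close. It gives the time, the measured TCP pose, the force, the opening and the grip force at its end, in the units of the state.
- arm.state(): the state, without advancing time (a new reading comes with each control period).
- vision.read_camera(name): name is "side" or "top"; returns a dict with "color" (384x512x3 uint8, blue, green, red), "intrinsics" (3x3 intrinsics, pixels), "R" (3x3) and "t" (3): a world point X has camera coordinates R X + t. Camera axes: x right, y down, z forward; pixel columns grow to the right and rows downward; lengths in mm; the calibration is good to about 2 mm. A picture is of the moment at which its call begins. There is no depth.
- arm.finish_job(): hands the job in; it is judged then, once.
Trained networks look in a picture, given as the dict that the camera call returned (one of the last four; its "shot" number tells which), for a name from the list of things; names that differ only in an ending like _2 or _b are one class to them, and where a whole thing is asked for, a point or a joint stands for the part that bears it (a point fixed in the world has none). Each returns a list of dicts, best first, with "score" (0 to 1); they miss things now and then, are a little off and sometimes report something else, mostly with a low value. They report only what shows in the picture. A call takes as long as a camera call.
- vision.recognise(thing, picture): "rect" ([left, top, right, bottom] as shares, 0 to 1, of the picture: columns of its width, rows of its height, round what is visible of it).
- vision.silhouettes(thing, picture): "region" (384x512 bool, what is visible of it) and "rect" ([left, top, right, bottom] as shares, 0 to 1, of the picture: columns of its width, rows of its height, round what is visible of it).
The state is a dict: "time_s": time; "q": joint angles; "dq": joint speeds; "joint_efforts": joint torques, N m; "tcp_pos": TCP position; "tcp_rot": TCP orientation; "force": force on the tool from outside, world axes, zero at the start; "wrist_torque": the same for the moment, N m; "width": finger opening in mm; "grasp_force": force on a finger pad.
Only numpy, scipy, OpenCV 4.12 (cv2) and the standard library are available. Lean on these libraries where they do the work, as an engineer would, in place of code of your own. Each camera call takes 0.05 s, during which the arm holds its last target. There are 200 camera calls.

## Task

Swing the lid of the grey storage box fully shut. Then push the orange knob on it down against its spring and turn it clockwise (seen from above) about a quarter turn, so that its screw catches and the knob stays down by itself when you let go. Leave the other things on the top standing where they are.

Things in the scene. Friction and masses are not known exactly. Their poses are not given: they have to be found in the camera images.
- box: grey plastic open-topped box, 190 (its x) x 260 (its y) x 100 mm high, walls 5 mm, screwed to the chipboard top and immovable. Origin: centre of its underside; z up; its front, where the lid opens, faces its -x; the lid's hinge is along its +x rim
- lid_hinge (a point): middle of the lid's hinge line, which runs along the box's y axis at the far (+x) rim: 95 mm in +x and 100 mm up from the box's origin. Axes as the box's
- lid (a joint): grey lid's angle, rad: 0 shut flat on the rim, growing to 1.5 as its front edge rises. The hinge is stiff: the lid stays where it is left; closing takes about 1 to 3 N at the front edge. Flat plate, 195 mm from hinge line to front edge, 266 mm wide, 8 mm thick, underside level with the hinge line. Shut it before turning the knob, or the knob's lug lands on top of the screw ledge
- lid_edge (a point): middle of the lid's front edge, on its top face, 195 mm from the hinge line; its axes are the lid's (x from the edge towards the hinge, z out of the top face)
- knob_grip (a point): centre of the orange knob's grip bar, on the knob's axis; z out of the lid's top face, x along the bar (towards the hinge at turn 0). The bar is 44 mm long (x), 14 mm thick (y), 26 mm high (13 mm above and below this point). The knob is on the lid's centre line, 145 mm from the hinge line, 50 mm from the front edge. Knob up: this point is 33 mm above the lid's top face
- knob_flange (a point): centre of the top face of the knob's round flange, 13 mm below knob_grip, same axes. The flange is 26 mm in radius, 6 mm thick; the bar stands on it and fingertips straddling the bar can press on it. Knob up and lid shut: 28 mm above the box's rim (20 mm above the lid's top face)
- knob_push (a joint): how far the knob is pushed down along its axis, m: 0 up (its spring returns it), 0.012 fully down. The spring needs about 6 N to begin and 10 N fully down. When the screw has caught, the let-go knob rests at about 0.006 to 0.008
- knob_turn (a joint): turn of the knob, rad, clockwise from above positive, 0 to a stop at 1.9. Lid shut: a lug on the stem sits in a slot in the box and stops the turn at about 0.15 until the knob is pushed down over 6 mm (best all 12); then it turns at about 0.1 N m. Beyond about 0.5 the lug is under a screw ledge that draws the knob down 1.5 mm per rad. It stays where it is left
- bottle: blue closed bottle with a white twist cap, radius 34 mm, 210 mm high, standing loose; origin at the centre of its underside
- jar: small glass jar with a steel lid, radius 32 mm, 85 mm high, standing loose; origin at the centre of its underside
- dustpan: yellow dustpan, pan 210 x 200 mm, 50 mm high at its back, handle to its -x, about 330 mm long in all, lying loose; origin under the centre of the pan
- holder: light grey hard silicone toilet brush holder with its brush handle sticking up, radius 55 mm at the foot, body 165 mm high, 335 mm with the handle, standing loose; origin at the centre of its underside
- torch: black and red torch, 150 mm long along its x, 44 mm high, lying loose; origin under its middle
- tin: green tin with a white label, radius 45 mm, 110 mm high, standing loose; origin at the centre of its underside

How it is judged (in metres and radians):
On the way, in this order (a step that is already met when the one before it is completed fails the run):
1. the lid is swung shut, the knob not yet turned (value of joint lid below 0.04 rad and value of joint knob_turn below 0.35 rad), for 0.1 s.
2. the knob is pushed down and turned clockwise until its screw has caught (value of joint lid below 0.04 rad and value of joint knob_push above 0.004 m and value of joint knob_turn above 1.15 rad), for 0.2 s.
At the end, for the whole second after the job is handed in: The lid is shut (within 0.04 rad), the knob, let go, stays at least 4 mm down and is turned at least 1.15 rad clockwise, and is at rest (all of step 2 and velocity of joint knob_turn below 0.1 rad/s); the robot touches nothing.
It fails at once if a bystander (bottle, jar, dustpan, brush holder, torch or tin) is shifted by more than 30 mm or tipped over (distance of any of bottle, jar, dustpan, holder, torch, tin from where it was at the start of the episode above 0.03 m or angle between any of bottle, jar, holder, tin's own z axis and vertical above 0.5 rad).
It also fails if it takes over 51 s, if anything falls off the work surface, if the arm or the gripper's body presses on something with over 40 N, if the wrist force passes 120 N, or if a joint passes its speed limit or range.

## Working session

There is one attempt and no reset: what is moved stays moved. The work goes in short steps, Python scripts to look and compute and a tool call to move; the robot and the scene stay as the last step left them, time stands still between calls to the robot, and variables do not carry over. Pictures are saved under pics/ and viewed, at most 10 in all, crops included, and the job is handed in when it is done.

Besides the shell and the picture viewer there is one more tool, called in YAML: its name, and indented under it one key for each argument. drive_tool: Moves the arm, as the interface text tells. Its arguments: {"type":"object","properties":{"series":{"type":"string"},"jaw":{"type":"number"},"grip_force":{"type":"number"}},"required":["series"]}

```bash
ls; mkdir -p pics; python3 - <<'E'
from cell import arm, vision
import cv2, numpy as np
for n in ("side","top"):
    p=vision.read_camera(n); cv2.imwrite(f"pics/{n}0.png",p["color"])
    print(n,p["intrinsics"].tolist(),p["R"].round(4).tolist(),p["t"].round(1).tolist())
    for k in ("box","lid","knob_grip","bottle","jar","dustpan","holder","torch","tin"):
        for d in vision.recognise(k,p)[:2]: print(k,round(d["score"],2),(np.array(d["rect"])*[512,384,512,384]).round(0))
print(arm.state())
E
```

```text
pics
side [[457.17320069006917, 0.0, 255.30244048502868], [0.0, 457.17320069006917, 196.08928189424586], [0.0, 0.0, 1.0]] [[0.8205, -0.5716, -0.0022], [-0.3753, -0.5357, -0.7564], [0.4312, 0.6215, -0.6541]] [-477.5, 306.6, 1180.5]
box 0.86 [208. 162. 317. 259.]
box 0.34 [253. 170. 266. 183.]
lid 0.93 [212. 165. 316. 211.]
knob_grip 0.5 [249. 169. 267. 182.]
bottle 0.6 [249. 167. 269. 184.]
bottle 0.41 [135. 142. 177. 165.]
jar 0.69 [310. 240. 336. 277.]
dustpan 0.74 [261. 307. 386. 384.]
holder 0.62 [357. 199. 408. 307.]
torch 0.87 [138. 142. 177. 167.]
tin 0.77 [207. 120. 232. 156.]
top [[462.661552120076, 0.0, 262.8685483906856], [0.0, 462.661552120076, 195.71519732390126], [0.0, 0.0, 1.0]] [[0.0233, -0.9997, -0.0074], [-0.9897, -0.022, -0.1415], [0.1412, 0.0106, -0.9899]] [1.5, 594.5, 1471.6]
box 0.9 [225. 155. 317. 231.]
lid 0.91 [225. 152. 319. 221.]
knob_grip 0.71 [261. 183. 279. 199.]
knob_grip 0.26 [127. 148. 161. 180.]
bottle 0.89 [181. 196. 210. 223.]
bottle 0.33 [223. 153. 321. 219.]
jar 0.79 [333. 174. 353. 198.]
dustpan 0.79 [378. 214. 446. 319.]
dustpan 0.34 [262. 183. 279. 202.]
holder 0.91 [371. 143. 420. 187.]
torch 0.55 [110. 205. 125. 249.]
torch 0.5 [226. 152. 318. 231.]
tin 0.96 [127. 146. 161. 182.]
{'time_s': 1.0, 'q': array([ 1.02469252e+00,  1.80818622e-01,  1.60700497e+00, -8.41364470e-06,
        1.35375992e+00, -2.06284652e-01]), 'dq': array([ 0.00073815, -0.00015509, -0.00055814, -0.00099742,  0.00039301,
       -0.00064594]), 'joint_efforts': array([-4.03858512e-04, -4.33846271e+01, -3.42175198e+01,  7.01702130e-02,
        3.08629882e-02,  2.62164860e-06]), 'tcp_pos': array([191.64437342, 542.14507451, 404.70157047]), 'tcp_rot': array([1.69092338e-01, 9.85600214e-01, 2.74240145e-06, 5.50028452e-06]), 'force': array([ 0.44398076, -0.24779403,  0.067264  ]), 'wrist_torque': array([ 0.01345969, -0.05735717, -0.04142202]), 'grasp_force': 0.0, 'width': 88.26602438113696}
```

```bash
cd pics; python3 -c "
import cv2
a=cv2.imread('side0.png')[100:384,110:430];cv2.imwrite('s1.png',cv2.resize(a,None,fx=2.1,fy=2.1,interpolation=2))
a=cv2.imread('top0.png')[120:340,80:460];cv2.imwrite('t1.png',cv2.resize(a,None,fx=2.1,fy=2.1,interpolation=2))"
```

```text
(no output)
```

View pics/s1.png

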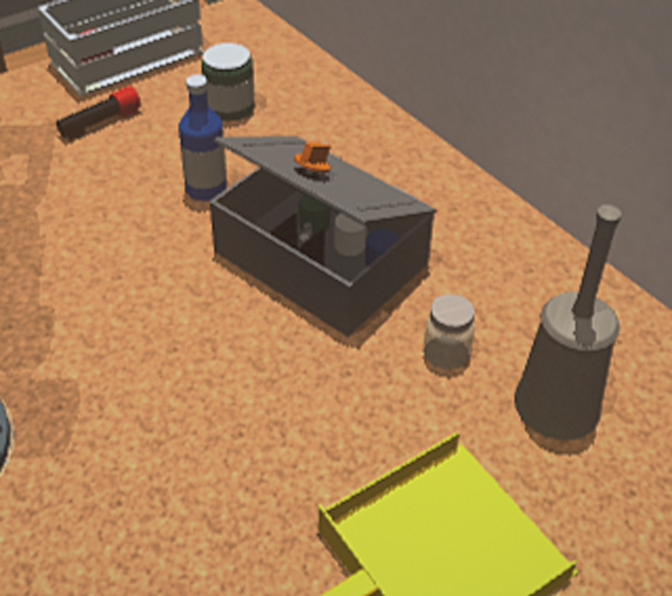

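View pics/t1.png

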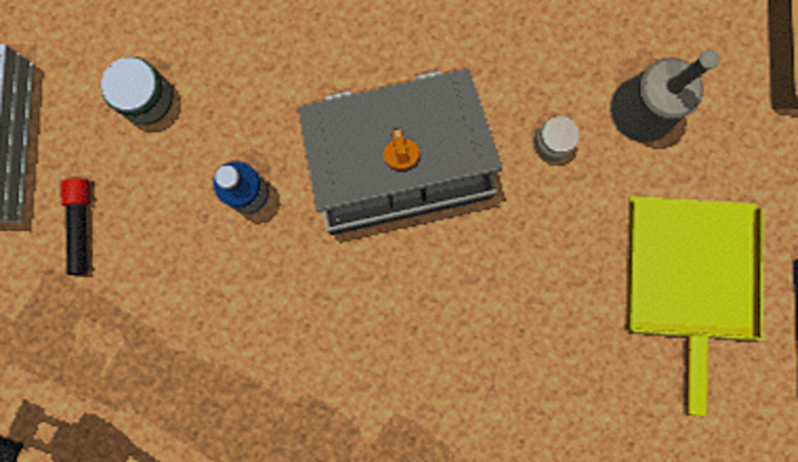

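The side and top views show the box with its lid about half open, the front facing the robot. The bottle stands on the +y side and the jar on the -y side. Next I'll fit the box pose and lid angle to the corners I read off (lid in the top crop: 299,107 / 470,69 / 500,170 / 317,211).

```bash
cat > fit.py <<'E'
from cell import arm, vision
import cv2, numpy as np
from scipy.optimize import least_squares
P={n:vision.read_camera(n) for n in ("side","top")}
def proj(n,X):
    p=P[n]; c=np.asarray(X)@p["R"].T+p["t"]; u=c@p["intrinsics"].T; return u[:,:2]/u[:,2:]
def world(v,X): # box->world
    c,s=np.cos(v[2]),np.sin(v[2]); return np.asarray(X)@np.array([[c,s,0],[-s,c,0],[0,0,1]])+[v[0],v[1],0]
def lidp(a,d,y,h): # d from hinge to front, h above underside
    d=np.asarray(d,float);c,s=np.cos(a),np.sin(a)
    return np.stack([95-d*c+h*s, np.full_like(d,1)*y, 100+d*s+h*c],-1)
E
cat > run.py <<'E'
from fit import *
T=np.array([[299,107],[470,69],[500,170],[317,211],[330,232],[497,197]])/2.1+[80,120]
S=np.array([[216,138],[434,210],[213,203],[351,283],[348,335]])/2.1+[110,100]
def pts(v):
    L=lambda d,y,h:lidp(v[3],[d],y,h)[0]
    t=[L(0,133,8),L(0,-133,8),L(195,-133,8),L(195,133,8),[-95,130,100],[-95,-130,100]]
    s=[L(195,133,8),L(0,-133,8),[-95,130,100],[-95,-130,100],[-95,-130,0]]
    return world(v,t),world(v,s)
def f(v):
    t,s=pts(v); return np.r_[proj("top",t)-T,proj("side",s)-S].ravel()
r=least_squares(f,[700,0,0.2,.5],x_scale=[100,100,1,1],loss="soft_l1")
v=r.x; print(v.round(3)); print(f(v).reshape(-1,2).round(1))
np.save("v.npy",v)
kg=world(v,lidp(v[3],[145],0,8+33)); kf=world(v,lidp(0,[145],0,41)); e=world(v,lidp(v[3],[195],0,8))
print("grip now",kg,"shut",kf,"edge",e, proj("top",kg),proj("side",kg))
for k,ph in(("bottle",0),("jar",0),("tin",0),("holder",0)):
    d=vision.recognise(k,P["top"])[0]; print(k,d["rect"])
for n in P:
    m=P[n]["color"].copy()
    W=lambda X:proj(n,world(v,X))
    for q in ([*lidp(v[3],[0,195],133,8),*lidp(v[3],[195,0],-133,8)],[[-95,130,100],[-95,-130,100],[-95,-130,0],[-95,130,0]]):
        cv2.polylines(m,[np.int32(W(q)*16)],True,(0,255,0),1,0,4)
    m=m[120:300,180:360]; cv2.imwrite(f"pics/o_{n}.png",m)
cv2.imwrite("pics/o.png",cv2.resize(np.hstack([cv2.imread("pics/o_side.png"),cv2.imread("pics/o_top.png")]),None,fx=2.2,fy=2.2,interpolation=2))
E
python3 run.py
```

```text
[ 6.00413e+02 -7.31900e+00  2.51000e-01  5.01000e-01]
[[-0.6 -0.6]
 [-0.2 -1.2]
 [ 2.  -1.2]
 [ 0.3 -0.2]
 [-1.  -0.4]
 [ 0.6 -2.5]
 [-2.   0.3]
 [ 0.8  0.1]
 [-3.  -0.1]
 [-1.6  2.3]
 [-1.1  1.8]]
grip now [[588.29233862 -10.42000662 205.58115511]] shut [[551.97355887 -19.71354024 141.        ]] edge [[530.45193971 -25.2206606  200.63859551]] [[271.12557324 190.03471201]] [[259.06957872 173.42772161]]
bottle [0.3543, 0.5062, 0.4117, 0.5755]
jar [0.6525, 0.4526, 0.6844, 0.506]
tin [0.2461, 0.3815, 0.3158, 0.4711]
holder [0.725, 0.3747, 0.8197, 0.4885]
```

View pics/o.png

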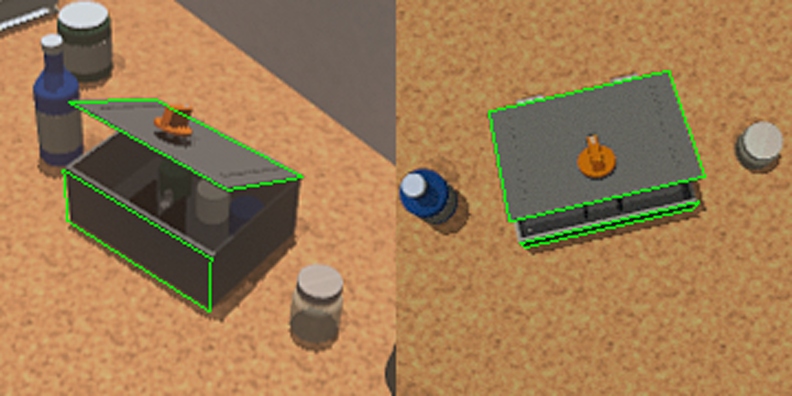

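```bash
python3 - <<'E'
from fit import *
v=np.load("v.npy")
for a in (.5,.25,0):
    print(a,world(v,lidp(a,[180],-62,8)).round(0))
def ground(n,u,z):
    p=P[n];r=p["R"].T@np.linalg.solve(p["intrinsics"],[*u,1]);c=-p["R"].T@p["t"];return (c+r*(z-c[2])/r[2]).round(0)
for n in("side","top"):
  for k,h in(("bottle",105),("jar",42),("tin",55),("holder",80)):
    d=vision.recognise(k,P[n])[0]["rect"];print(n,k,ground(n,[(d[0]+d[2])*256,(d[1]+d[3])*192],h)[:2])
E
```

```text
0.5 [[558. -82. 193.]]
0.25 [[541. -87. 152.]]
0 [[533. -88. 108.]]
side bottle [548. 225.]Traceback (most recent call last):
  File "<stdin>", line 9, in <module>
IndexError: list index out of range
```

drive_tool:
  series: "20 -30 10 0 0 7;20 -35 10 0 0 7;20 -36 5 0 0 7;20 -36 0 0 0 7;20 -36 0 0 0 5"
  jaw: 0
  grip_force: 15

```text
time_s: 1.92
tcp_pos: [287.9, 376.0, 429.6]
tcp_rot: [-0.108, 0.994, 0.0, 0.001]
force: [0.4, 0.7, -0.3]
width: 56.9
grasp_force: 0.0
```

drive_tool:
  series: "20 -36 0 0 0 0;20 -36 0 0 0 0;20 -36 0 0 0 0;20 -36 0 0 0 0;20 -36 0 0 0 0"

```text
time_s: 2.33
tcp_pos: [388.0, 195.3, 429.4]
tcp_rot: [-0.104, 0.995, 0.0, 0.001]
force: [0.7, 0.6, -0.6]
width: 23.6
grasp_force: 0.0
```

drive_tool:
  series: "20 -36 0 0 0 0;20 -36 0 0 0 0;20 -36 0 0 0 0;20 -36 0 0 0 0;20 -36 0 0 0 0"

```text
time_s: 2.75
tcp_pos: [488.1, 15.0, 429.3]
tcp_rot: [-0.104, 0.995, -0.0, 0.0]
force: [0.9, 1.1, 0.2]
width: 0.4
grasp_force: 0.0
```

drive_tool:
  series: "20 -36 0 0 0 0;20 -36 0 0 0 0;15 -18 0 0 0 0;0 0 0 0 0 0"

```text
time_s: 3.08
tcp_pos: [544.4, -77.0, 428.8]
tcp_rot: [-0.102, 0.995, -0.001, 0.0]
force: [-0.9, -1.4, 0.4]
width: 0.4
grasp_force: 0.0
```

drive_tool:
  series: "6 -3 -20 0 0 0;6 -2 -20 0 0 0;0 0 -15 0 0 0;-2 0 -10 0 0 0;-3 0 -8 0 0 0"

```text
time_s: 3.5
tcp_pos: [549.1, -77.3, 355.2]
tcp_rot: [-0.105, 0.995, 0.0, -0.001]
force: [-1.6, -2.7, 3.2]
width: 0.7
grasp_force: 1.2
```

drive_tool:
  series: "-3 0 -8 0 0 0;-3 0 -8 0 0 0;-3 -1 -8 0 0 0;-3 -1 -8 0 0 0;-3 -1 -8 0 0 0"

```text
time_s: 3.92
tcp_pos: [534.5, -80.8, 315.7]
tcp_rot: [-0.104, 0.995, -0.0, 0.001]
force: [0.9, -0.0, 1.1]
width: 0.7
grasp_force: 0.6
```

drive_tool:
  series: "0 0 -8 0 0 0;0 0 -8 0 0 0;0 0 -8 0 0 0;0 0 -6 0 0 0;0 0 -5 0 0 0"

```text
time_s: 4.33
tcp_pos: [534.5, -80.9, 280.0]
tcp_rot: [-0.104, 0.995, 0.0, -0.0]
force: [-0.1, -0.2, 1.2]
width: 0.2
grasp_force: 0.6
```

drive_tool:
  series: "0 0 -3 0 0 0;0 0 -2 0 0 0;0 0 -2 0 0 0;0 0 0 0 0 0"

```text
time_s: 4.67
tcp_pos: [534.8, -80.9, 274.4]
tcp_rot: [-0.104, 0.995, -0.0, 0.0]
force: [-0.2, 0.0, -1.0]
width: 0.7
grasp_force: 0.0
```

drive_tool:
  series: "0 0 -2 0 0 0;0 0 -2 0 0 0;0 0 0 0 0 0;0 0 0 0 0 0"

```text
time_s: 5.0
tcp_pos: [535.0, -80.8, 274.0]
tcp_rot: [-0.105, 0.995, -0.0, 0.0]
force: [-15.4, 2.7, 32.3]
width: 0.6
grasp_force: 16.1
```

The lid is down on the rim with a firm 32 N. I'll back off and measure again.

drive_tool:
  series: "0 0 10 0 0 0;0 0 35 0 0 0;-20 0 30 0 0 0;-30 -10 25 0 0 0;-35 -15 10 0 0 0"
  jaw: 50

```text
time_s: 5.42
tcp_pos: [450.3, -105.7, 383.9]
tcp_rot: [-0.106, 0.994, -0.002, 0.003]
force: [-0.4, -2.1, 0.9]
width: 31.7
grasp_force: 0.0
```

drive_tool:
  series: "-30 -25 0 0 0 0;-30 -25 0 0 0 0;-20 -20 0 0 0 0;0 0 0 0 0 0"

```text
time_s: 5.75
tcp_pos: [367.2, -178.2, 380.4]
tcp_rot: [-0.102, 0.995, -0.001, 0.0]
force: [-0.0, -0.3, 0.3]
width: 50.2
grasp_force: 0.0
```

```bash
python3 - <<'E'
from fit import *
for n in P:
    m=P[n]["color"]; cv2.imwrite(f"pics/c_{n}.png",m)
cv2.imwrite("pics/c.png",cv2.resize(np.hstack([P["side"]["color"][150:280,190:330],P["top"]["color"][120:250,205:345]]),None,fx=2.85,fy=4,interpolation=2))
E
```

```text
(no output)
```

View pics/c.png

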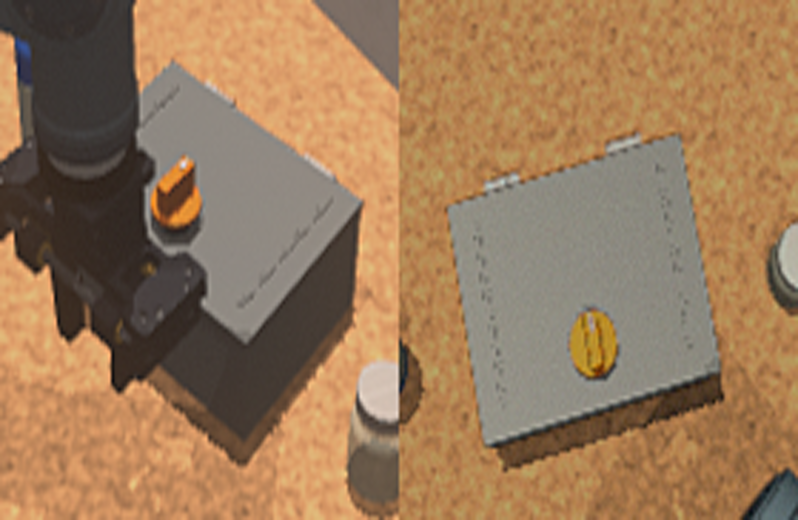

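Shut, with the knob still unturned: the bar points along box x, at about (594,343) in the top crop. Now I'll fit the shut lid's corners and the knob.

```bash
python3 - <<'E'
from fit import *
T=np.array([[449,206],[680,136],[719,370],[487,443]],float); T=np.c_[205+(T[:,0]-399)/2.85,120+T[:,1]/4]
S=np.array([[175,62],[358,202],[247,342]],float); S=np.c_[190+S[:,0]/2.85,150+S[:,1]/4]
L=lambda d,y:lidp(0,[d],y,8)[0]
def f(v):
    return np.r_[proj("top",world(v,[L(0,133),L(0,-133),L(195,-133),L(195,133)]))-T, proj("side",world(v,[L(0,133),L(0,-133),L(195,-133)]))-S].ravel()
r=least_squares(f,[600,-7,.25],x_scale=[100,100,1]); v=r.x; print(v.round(3)); print(f(v).reshape(-1,2).round(1)); np.save("v2.npy",v)
rT=least_squares(lambda v:f(v)[:8],v,x_scale=[100,100,1]);print("top only",rT.x.round(3))
k=world(v,lidp(0,[145],0,41));print("knob from box",k)
def cone(z0,z1,r0): # projected mask of flange + bar
    pass
o={}
for n in P:
    h=cv2.cvtColor(P[n]["color"],cv2.COLOR_BGR2HSV); m=cv2.inRange(h,(8,190,90),(25,255,255))
    u,w=proj(n,k)[0].astype(int); m2=np.zeros_like(m); m2[w-18:w+22,u-18:u+18]=m[w-18:w+22,u-18:u+18]
    x,y,W,H=cv2.boundingRect(m2); o[n]=(m2>0); print(n,(x,y,W,H),cv2.countNonZero(m2),"pred",proj(n,k)[0])
# fit knob xy + bar yaw by silhouette overlap
def ren(n,c,a):
    t=np.linspace(0,2*np.pi,40); R=26*np.c_[np.cos(t),np.sin(t)]
    m=np.zeros((384*4,512*4),np.uint8)
    fl=np.vstack([np.c_[R,np.full(40,z)] for z in(122,128)]); b=np.array([[sx*22,sy*7,z] for sx in(-1,1) for sy in(-1,1) for z in(128,154)])
    C,s=np.cos(a),np.sin(a)
    for X in(fl,b):
        X=np.c_[X[:,:2]@np.array([[C,s],[-s,C]])+c,X[:,2]]
        cv2.fillConvexPoly(m,cv2.convexHull(np.int32((proj(n,X)+.5)*4)),255)
    return cv2.resize(m,(512,384),interpolation=cv2.INTER_AREA)/255.
from scipy.optimize import minimize
for ns in(("top",),("side",),("side","top")):
    g=lambda p:sum(np.abs(ren(n,p[:2],p[2])-o[n]).sum() for n in ns)
    b=min((minimize(g,[k[0,0]+i,k[0,1]+j,v[2]],method="Nelder-Mead",options=dict(initial_simplex=np.array([[k[0,0]+i,k[0,1]+j,v[2]]]*4)+np.array([[0,0,0],[6,0,0],[0,6,0],[0,0,.2]]))) for i in(-5,5) for j in(-5,5)),key=lambda q:q.fun)
    print(ns,b.x.round(3),b.fun)
s=arm.state();print(s["tcp_pos"],s["tcp_rot"],s["q"])
E
```

```text
[ 6.01456e+02 -7.06100e+00  2.44000e-01]
[[-0.5 -0.7]
 [ 0.5 -1.4]
 [ 1.4 -0.2]
 [-0.8  0.4]
 [-1.6 -0.5]
 [ 1.4  0. ]
 [-1.4  0.9]]
top only [ 6.00027e+02 -6.63100e+00  2.42000e-01]
knob from box [[552.93830385 -19.14604112 141.        ]]
side (243, 191, 17, 15) 95 pred [250.70557057 197.02504822]
top (266, 198, 15, 16) 157 pred [273.53126179 204.81384611]
('top',) [ 5.52876e+02 -1.61610e+01  3.68000e-01] 72.65490196078431
('side',) [ 5.58342e+02 -1.53400e+01  5.53000e-01] 143.50980392156862
('side', 'top') [ 5.53667e+02 -1.82830e+01  4.34000e-01] 224.6470588235294
[ 370.05916903 -175.62546141  380.18035006] [-1.04340412e-01  9.94541567e-01 -6.04905978e-05  3.81590019e-04] [-7.34995735e-01 -1.86990353e-01  2.02497982e+00  5.05271594e-04
  1.30300351e+00 -2.51498697e+00]
```

drive_tool:
  series: "30 26 0 0 0 2;30 26 0 0 0 0;31 26 0 0 0 0;31 26 0 0 0 0;31 27 0 0 0 0"
  jaw: 44

```text
time_s: 6.37
tcp_pos: [524.5, -41.8, 379.7]
tcp_rot: [-0.123, 0.992, 0.0, 0.0]
force: [0.5, -1.1, 0.7]
width: 44.1
grasp_force: 0.0
```

drive_tool:
  series: "30 27 0 0 0 0;0 0 -10 0 0 0;0 0 0 0 0 0;0 0 0 0 0 0"

```text
time_s: 6.7
tcp_pos: [552.4, -16.5, 368.6]
tcp_rot: [-0.123, 0.992, 0.0, -0.002]
force: [-0.1, 0.7, -1.0]
width: 44.0
grasp_force: 0.0
```

drive_tool:
  series: "0 -2 -20 0 0 0;0 0 -20 0 0 0;0 0 -15 0 0 0;0 0 -10 0 0 0;0 0 -3 0 0 0"

```text
time_s: 7.12
tcp_pos: [551.6, -20.3, 300.5]
tcp_rot: [-0.121, 0.993, 0.0, -0.001]
force: [-0.5, 0.1, -0.6]
width: 43.8
grasp_force: 0.0
```

drive_tool:
  series: "0 0 0 0 0 0;0 0 0 0 0 0;0 0 0 0 0 0;0 0 0 0 0 0;0 0 0 0 0 0"
  jaw: 0
  grip_force: 20

```text
time_s: 7.53
tcp_pos: [552.8, -19.5, 302.9]
tcp_rot: [-0.122, 0.993, 0.001, 0.001]
force: [-1.9, 6.9, 4.7]
width: 14.1
grasp_force: 20.0
```

drive_tool:
  series: "0 1 -4 0 0 0;0 0 -4 0 0 0;0 0 -3 0 0 0;0 0 0 0 0 0;0 0 0 0 0 0"
  grip_force: 25

```text
time_s: 7.95
tcp_pos: [552.9, -18.9, 292.5]
tcp_rot: [-0.122, 0.993, -0.0, 0.0]
force: [-3.8, 0.4, 8.4]
width: 14.1
grasp_force: 25.0
```

drive_tool:
  series: "0 0 -3 0 0 0;0 0 -3 0 0 0;0 0 -3 0 0 0;0 0 0 0 0 0;0 0 0 0 0 0"

```text
time_s: 8.37
tcp_pos: [554.1, -18.6, 287.2]
tcp_rot: [-0.122, 0.993, -0.001, 0.003]
force: [-8.1, 4.3, 28.4]
width: 13.8
grasp_force: 25.0
```

drive_tool:
  series: "-1 0 0 0 0 -4;0 0 0 0 0 -5;0 0 0 0 0 -6;0 0 0 0 0 -6;0 0 0 0 0 -6"

```text
time_s: 8.78
tcp_pos: [553.6, -18.3, 287.2]
tcp_rot: [0.116, 0.993, 0.0, 0.004]
force: [-7.0, 4.9, 26.6]
width: 14.2
grasp_force: 25.0
```

drive_tool:
  series: "0 0 0 0 0 -6;0 0 0 0 0 -6;0 0 0 0 0 -6;0 0 0 0 0 -6;0 0 0 0 0 -6"

```text
time_s: 9.2
tcp_pos: [553.7, -18.1, 287.3]
tcp_rot: [0.369, 0.93, 0.002, 0.004]
force: [-4.8, 7.9, 25.5]
width: 13.7
grasp_force: 25.0
```

drive_tool:
  series: "0 0 0 0 0 -6;0 0 0 0 0 -6;0 0 0 0 0 -6;0 0 0 0 0 -6;0 0 0 0 0 -6"

```text
time_s: 9.62
tcp_pos: [553.9, -17.9, 287.3]
tcp_rot: [0.597, 0.802, 0.003, 0.003]
force: [-2.6, 8.0, 24.4]
width: 13.7
grasp_force: 25.0
```

drive_tool:
  series: "0 0 0 0 0 -4;0 0 0 0 0 0;0 0 0 0 0 0;0 0 0 0 0 0"

```text
time_s: 9.95
tcp_pos: [553.9, -17.9, 287.3]
tcp_rot: [0.622, 0.783, 0.003, 0.003]
force: [-2.5, 8.7, 24.6]
width: 14.1
grasp_force: 25.0
```

```bash
python3 -c "
from cell import arm
s=arm.state();print(s['tcp_pos'],s['tcp_rot'],s['force'],s['wrist_torque'],s['width'],s['q'])"
```

```text
[553.89031045 -17.87712479 287.25040013] [0.62247749 0.78262507 0.0030648  0.0032222 ] [-2.50482998  8.70692922 24.61400508] [1.21965139 0.5727991  0.0108476 ] 14.114047484137085 [-0.2472526   0.26764331  1.75903738  0.00327685  1.10651661 -0.4756796 ]
```

drive_tool:
  series: "0 1 2 0 0 0;0 0 1 0 0 0;0 0 0 0 0 0"

```text
time_s: 10.2
tcp_pos: [553.7, -17.5, 288.5]
tcp_rot: [0.623, 0.783, 0.003, 0.004]
force: [3.5, 4.1, 8.7]
width: 13.9
grasp_force: 25.0
```

drive_tool:
  series: "0 0 0 0 0 0;0 0 0 0 0 0;0 0 0 0 0 0;0 0 0 0 0 0;0 0 0 0 0 0"
  jaw: 46

```text
time_s: 10.62
tcp_pos: [552.3, -18.1, 286.5]
tcp_rot: [0.623, 0.782, 0.0, 0.001]
force: [-1.8, -0.2, 8.0]
width: 44.8
grasp_force: 3.7
```

drive_tool:
  series: "0 0 10 0 0 0;0 0 20 0 0 0;0 0 35 0 0 0;-10 0 35 0 0 0;-30 0 20 0 0 0"

```text
time_s: 11.03
tcp_pos: [513.4, -18.4, 409.2]
tcp_rot: [0.623, 0.782, 0.001, 0.003]
force: [0.4, -0.8, 0.9]
width: 46.1
grasp_force: 0.0
```

drive_tool:
  series: "-36 -15 0 0 0 0;-36 -20 0 0 0 0;-36 -20 0 0 0 0;-30 -20 0 0 0 0;0 0 0 0 0 0"

```text
time_s: 11.45
tcp_pos: [369.8, -94.5, 404.8]
tcp_rot: [0.624, 0.781, -0.001, -0.001]
force: [-0.2, -0.3, -0.6]
width: 46.0
grasp_force: 0.0
```

```bash
python3 - <<'E'
from fit import *
cv2.imwrite("pics/d.png",cv2.resize(np.hstack([P["side"]["color"][150:280,190:330],P["top"]["color"][120:250,205:345]]),None,fx=2.85,fy=4,interpolation=2))
E
```

```text
(no output)
```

View pics/d.png

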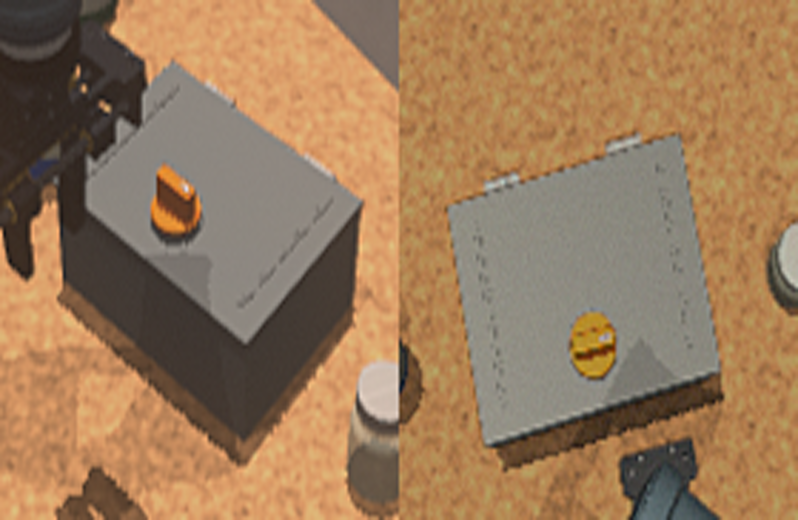

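The lid is shut and the bar is turned about 90° (bar across in the top crop, at 594,345). One check of how far down the knob sits, comparing flange rows before and after.

```bash
python3 - <<'E'
from fit import *
for im in (cv2.imread("pics/c_side.png"),P["side"]["color"]):
    h=cv2.cvtColor(im,cv2.COLOR_BGR2HSV); m=cv2.inRange(h,(5,150,100),(25,255,255))[180:215,238:265]
    m&=cv2.inRange(h,(5,150,100),(18,255,255))[180:215,238:265]
    r=m.any(1).nonzero()[0]; print(r.min()+180,r.max()+180,[(c+238,int(m[:,c].nonzero()[0].max()+180)) for c in range(6,22) if m[:,c].any()])
for z in(122,115): print(z,proj("side",[[553,-18,z]]))
E
```

```text
189 206 [(244, 204), (245, 204), (246, 205), (247, 205), (248, 205), (249, 206), (250, 206), (251, 206), (252, 206), (253, 206), (254, 206), (255, 205), (256, 205), (257, 204), (258, 204), (259, 203)]
191 208 [(244, 205), (245, 206), (246, 206), (247, 207), (248, 207), (249, 207), (250, 208), (251, 208), (252, 208), (253, 208), (254, 207), (255, 207), (256, 207), (257, 206), (258, 206), (259, 204)]
122 [[250.5576928  201.74429343]]
115 [[250.57937655 203.54149758]]
```

The knob sits about 1.8 px lower, which is roughly 7 mm, so the screw has caught.

```bash
python3 -c "
from cell import arm
print(arm.finish_job())"
```

```text
the job is handed in; nothing more can be done
None
```

The job is handed in: the lid is shut, and the knob was pushed down and turned about 91° clockwise; let go, it stays down by itself (about 7 mm by camera). The arm is clear of everything and I saw no contact with the other things on the top.

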